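# Return the reground bit to its carrying stand and hold the stand up level

### The arm

A 6-joint arm with a two-finger parallel gripper is mounted at the origin on the work surface. World frame = base frame: x ahead of the robot, y to its left, z up, the work surface at z = 0. Lengths are in m, angles in degrees, forces in N, time in s.
With the tool pointing down it reaches from about 0.3 to 0.75 m from the base axis. Payload 8.5 kg.
Tool frame: the origin (TCP) lies at the very end of the fingers, on their centre line; the grasp point (between the pads) lies 19 mm behind it (env.pinch_z is the distance from the TCP to the grasp point, in m); z points along the fingers, y is the line along which they close (so a half turn about z gives the same grasp; the last joint's range is limited). The gripper opens to 85 mm and grips with 20 to 120 N. Pads are 22 mm wide; open, the fingers measure 114 mm over their backs; the gripper's body (76 mm by 85 mm) begins 54 mm behind the grasp point. The pads swing forward as they close: fully open they stand 13 mm farther back than shut.
Start: joints at [-85.789, 21.807, 74.336, -0, 83.858, -12.336], TCP at [0.157, -0.527, 0.231] pointing down, gripper open.
Joint ranges: [-178.18, 178.18], [-50.72, 133.34], [12.68, 142.11], [-81.47, 261.47], [9.98, 163.14], [-165.26, 165.26]. Speed limits (degrees/s): [136.94, 136.94, 180, 180, 180, 180].

### API

Orientations are given as a 3x3 rotation matrix whose columns are the frame's x, y, z axes.
In Python, from rig import env, viewer gives the robot as it stands.
- The arm moves only by the tool drive_tool, never from a script. Its argument "series" is a list of rows, each a list of 3 entries, a list of its own where there are three numbers: the shift along the tool's x, y, z in m, then the turn about the tool's z in degrees, then the finger opening in m, from 0 to 0.0854. A call has 1 to 20 rows; each row is the pose to reach, as a shift and turn from the pose commanded when the call began, along the tool's axes at that moment; what a row does not reach only later rows make up. A row lasts 1/10 s, in which the tool goes at most 50 mm and 8.59 degrees, less where a joint would pass 70% of its speed; a pose out of reach is approached as far as the arm can. A call with a gripper value outside its range is refused whole. The fingers move at their own pace and stop on an object; "newtons" is the grip in N (left out, the last holds). Time passes only in rows, so rows that repeat a pose let the fingers close. It gives the time, the measured TCP pose, the force, the opening and the grip force at its end, in the units of the state.
- env.observe(): the state, without advancing time (a new reading comes with each control period).
- viewer.get_image(name): name is "scene" or "side" or "wrist"; returns a dict with "img" (420x560x3 uint8, red, green, blue), "depth" (420x560 float32, m along the optical axis (not along the pixel's ray), 0 where there is no reading), "camera_matrix" (3x3 intrinsics, pixels), "rvec" (rotation vector, rad) and "tvec" (3), from world to camera coordinates, as OpenCV has them. Camera axes: x right, y down, z forward; pixel columns grow to the right and rows downward; lengths in m; the calibration is good to about 2 mm. A picture is of the moment at which its call begins.
- env.close_job(): hands the job in; it is judged then, once.
The state is a dict: "time_s": time; "q": joint angles; "qvel": joint speeds; "joint_efforts": joint torques, N m; "position": TCP position; "tool_rot": TCP orientation; "ft_force": force on the tool from outside, world axes, zero at the start; "wrist_torque": the same for the moment, N m; "grip_width": finger opening in m; "gripper_force": force on a finger pad.
Only numpy, scipy, OpenCV 4.12 (cv2) and the standard library are available. Lean on these libraries where they do the work, as an engineer would, in place of code of your own. Each camera call takes 0.05 s, during which the arm holds its last target. There are 200 camera calls.

### The job

The gold-coloured boring bit waiting in the small dark block has just been reground: put it back shank down, fully home, in the empty hole of the carrying stand that holds the rest of the gold set, and let go of it. Then take the stand by its handle, lift it about 10 cm clear of the bench and finish while still holding it there, level and motionless with every bit in its hole, ready to hand over. Leave the dark steel bit in the block and do not disturb anything else on the bench.

Things in the scene. Friction and masses are not known exactly. Their poses are not given: they have to be found in the camera images.
- stand: loose carrying stand of pale wood, about 0.5 kg empty and up to 0.85 kg with its four bits. Base 118 (own x) x 190 (own y) x 34 mm high, drilled with four blind holes at own (x, y) = (+-36, +-48) mm; two uprights 28 x 18 mm at own y = +-86 mm carry a dark handle bar. Origin: centre of the underside; z up. It stands on the bench at a yaw of up to 0.45 rad either way
- handle (a point): centre of the stand's handle bar, 140 mm above the underside; the bar runs along the stand's own y, 154 mm free between the uprights, section 22 mm wide (own x) x 24 mm high with flat sides; the stand balances close under this point. The bits' tops are 30 mm below the bar's underside
- slot (a point): centre of the mouth of the empty hole, level with the top face of the stand's base (34 mm above its underside), at own (x, y) = (-36, -48) mm; round hole 12 mm across, chamfered, 26 mm deep with a flat bottom. The stand's other three holes are the same and are filled
- ground_bit: loose Forstner bit to be put back: 10 mm round steel shank with a chamfered foot, gold-coloured head 25 mm across from 74 to 90 mm above the foot, a low spur to 94 mm; 65 g. Origin: centre of the shank's foot; z up along the shank. It stands head up in one of the two holes of the block, foot 8 mm above the bench, with 26 mm of shank in the hole and up to 1 mm of play all round
- block: dark wooden block fixed to the bench, 70 (own x) x 150 (own y) x 34 mm, with two 12 mm holes, 26 mm deep, at own y = +-40 mm; origin at the centre of its underside
- dull_bit: dark steel Forstner bit of the same shape and size, standing in the other hole of the block; to be left there
- gold20: gold bit with a 20 mm head standing in the stand's hole at own (-36, +48) mm; same shank, height and origin as the reground bit
- gold30: gold bit with a 30 mm head in the stand's hole at own (+36, -48) mm; likewise
- gold35: gold bit with a 34 mm head in the stand's hole at own (+36, +48) mm; likewise
- glue: loose white glue bottle, 56 mm across, 150 mm tall, upright; origin under its centre; leave alone
- varnish: loose tin, 90 mm across, 100 mm tall, upright; origin under its centre; leave alone
- gouge: loose carving gouge with a wooden handle, 240 mm long, lying on the bench along its own x; leave alone
- mallet: loose round carver's mallet, 80 mm across, 235 mm tall, standing on its head; origin under its centre; leave alone
- sander: loose cork sanding block, 110 x 65 x 30 mm; leave alone
- offcut: loose wood offcut, 160 x 50 x 28 mm; leave alone

How it is judged:
By the outcome, as a careful person would: the job done as asked, in the order asked, and still so for the second after the job is handed in, while the arm keeps its last pose, push and grip.
It also fails if it takes over 64 s, if anything falls off the work surface, if the arm or the gripper's body presses on something with over 40 N, if the wrist force passes 120 N, or if a joint passes its speed limit or range.

## Working session

There is one attempt and no reset: what is moved stays moved. The work goes in short steps, Python scripts to look and compute and a tool call to move; the robot and the scene stay as the last step left them, time stands still between calls to the robot, and variables do not carry over. Pictures are saved under pics/ and viewed, at most 10 in all, crops included, and the job is handed in when it is done.

Besides the shell and the picture viewer there is one more tool, called after "Request:" by a JSON object that holds its "api" and its "payload". drive_tool: Moves the arm, as the interface text tells. Its arguments: {"type":"object","properties":{"series":{"type":"array"},"newtons":{"type":"number"}},"required":["series"]}

```bash
mkdir -p pics
cat > h.py <<'E'
import numpy as np,cv2
from rig import env,viewer
def cap(n):
    d=viewer.get_image(n); R=cv2.Rodrigues(np.array(d['rvec'],float))[0]; t=np.array(d['tvec'],float).ravel()
    d['R']=R;d['t']=t;K=np.array(d['camera_matrix']);d['K']=K
    h,w=d['depth'].shape; v,u=np.mgrid[:h,:w]; z=d['depth']
    P=np.stack([(u-K[0,2])/K[0,0]*z,(v-K[1,2])/K[1,1]*z,z],-1)
    d['P']=(P-t)@R
    d['P'][z==0]=np.nan
    return d
def save(d,name): cv2.imwrite('pics/'+name,cv2.cvtColor(d['img'],cv2.COLOR_RGB2BGR))
E
python3 - <<'E'
from h import *
a=cap('scene');b=cap('side');
for n,d in(('scene',a),('side',b)): save(d,n+'0.png');np.save(n+'0.npy',d['P']);np.save(n+'i.npy',d['img']);print(n,d['K'].tolist(),(-d['R'].T@d['t']).tolist())
s=env.observe();print(s['time_s'],s['tool_rot'],s['position'],s['grip_width'],env.pinch_z)
E
```

```text
scene [[474.0292610850087, 0.0, 280.0702010807805], [0.0, 474.0292610850087, 212.69139421929736], [0.0, 0.0, 1.0]] [1.053734841754836, 0.6097956742456094, 0.9889024426519797]
side [[436.97525195293537, 0.0, 287.4118756479959], [0.0, 436.97525195293537, 210.8470484396775], [0.0, 0.0, 1.0]] [0.11466383760059981, -0.6425547436618624, 0.9418157076151266]
0.1 [[ 9.58597062e-01  2.84765984e-01 -7.93797619e-05]
 [ 2.84765847e-01 -9.58596243e-01  1.28669289e-03]
 [ 2.90313225e-04 -1.25602467e-03 -9.99999169e-01]] [ 0.15660635 -0.52696259  0.23078657] 0.08531235442627191 0.0187
```

View pics/scene0.png

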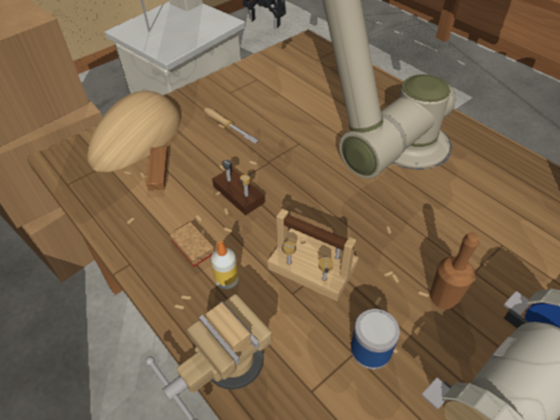

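View pics/side0.png

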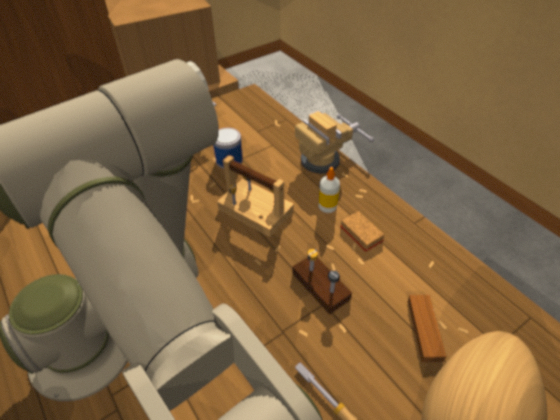

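The scene view shows the stand at about (312,255) with its bar from (285,222) to (348,245). The block is at (238,190), with the gold bit at (246,183) and the dull bit at (228,166). In the side view the gold bit is at (313,256) and the empty hole is near (262,215).

Run:
```python
from h import *
for n,boxes in (('scene',dict(stand=(260,200,365,300),block=(205,150,275,215))),('side',dict(stand=(210,150,300,240),block=(285,240,360,312)))):
    P=np.load(n+'0.npy');I=np.load(n+'i.npy')
    for k,(x0,y0,x1,y1) in boxes.items():
        p=P[y0:y1,x0:x1].reshape(-1,3);c=I[y0:y1,x0:x1].reshape(-1,3).astype(int)
        for lo,hi,l in ((.029,.039,'top34'),(.146,.156,'bartop'),(.085,.105,'heads') if k=='block' else (.09,.115,'heads')):
            m=(p[:,2]>lo)&(p[:,2]<hi)
            if m.sum()<5: continue
            q=p[m]; r=cv2.minAreaRect((q[:,:2]*1000).astype(np.float32))
            print(n,k,l,m.sum(),np.median(q[:,2]).round(4),[np.round(z,1) for z in r])
            if l=='heads':
                from scipy.cluster.vq import kmeans2
                ce,lab=kmeans2(q[:,:2],2 if k=='block' else 3,seed=1,minit='++')
                for j in range(len(ce)):
                    qq=q[lab==j]; print('  ',len(qq),((qq.min(0)+qq.max(0))/2*1000).round(1),np.ptp(qq,0).round(3),c[m][lab==j].mean(0).round())
```

```text
scene stand top34 2358 0.035 [array([556.7, 138. ]), array([124.6, 192.6]), np.float64(19.6)]
scene stand bartop 612 0.1522 [array([558. , 140.4]), array([ 29.5, 189.3]), np.float64(19.9)]
scene stand heads 451 0.099 [array([576.7, 146.2]), array([ 64.3, 189.7]), np.float64(18.4)]
   206 [597.2  88.  102.5] [0.052 0.068 0.024] [150. 124.  82.]
   177 [575.5 196.6  96.9] [0.034 0.034 0.013] [149. 123.  78.]
   68 [530.2 225.  102.5] [0.027 0.016 0.024] [154. 127.  91.]
scene block top34 870 0.0352 [array([ 545.4, -181.8]), array([ 74.5, 155. ]), np.float64(0.3)]
scene block heads 165 0.0979 [array([ 546.5, -181.5]), array([106.1,  26.5]), np.float64(89.6)]
   82 [ 546.7 -221.6   94.2] [0.026 0.026 0.018] [81. 77. 72.]
   83 [ 546.7 -142.8   94.5] [0.026 0.029 0.018] [151. 126.  82.]
side stand top34 1692 0.0351 [array([559.9, 211.7]), array([364.7, 176.9]), np.float64(89.2)]
side stand bartop 387 0.1523 [array([559. , 137.6]), array([ 32.9, 191.7]), np.float64(19.9)]
side stand heads 186 0.0998 [array([556.1, 136.3]), array([ 68. , 190.3]), np.float64(31.3)]
   75 [540.  201.4 101.8] [0.052 0.044 0.023] [91. 68. 39.]
   66 [586.5  72.1 102.8] [0.028 0.055 0.024] [119.  89.  51.]
   45 [508.2 170.   97. ] [0.022 0.022 0.012] [101.  76.  38.]
side block top34 1281 0.0348 [array([ 547.5, -182.6]), array([ 72. , 152.8]), np.float64(1.3)]
side block heads 213 0.0978 [array([ 546.6, -183.2]), array([ 25.6, 105.6]), np.float64(1.0)]
   98 [ 545.9 -143.4   93.8] [0.026 0.026 0.017] [182. 138.  62.]
   115 [ 547.5 -222.8   93.8] [0.025 0.026 0.017] [92. 85. 78.]
```

Stand: centre (557.5, 139) mm, yaw 19.8°; the heads of the gold bits agree with this. The empty slot works out at (540, 82) mm and the reground bit is at (546.5, -143) mm. I'll grip only the top of the head, with the TCP at 85 mm, so the gripper body clears the bar when the bit is home.

Request:
{"api": "drive_tool", "payload": {"series": [[[0.12,-0.064,0],-3.2,0.05],[[0.24,-0.128,0],-3.2,0.05],[[0.36,-0.192,0],-3.2,0.05],[[0.483,-0.257,0],-3.2,0.05],[[0.483,-0.257,0],-3.2,0.05],[[0.483,-0.257,0],-3.2,0.05],[[0.483,-0.257,0],-3.2,0.05],[[0.483,-0.257,0],-3.2,0.05],[[0.483,-0.257,0],-3.2,0.05],[[0.483,-0.257,0],-3.2,0.05],[[0.483,-0.257,0],-3.2,0.05],[[0.483,-0.257,0],-3.2,0.05],[[0.483,-0.257,0],-3.2,0.05],[[0.483,-0.257,0],-3.2,0.05],[[0.483,-0.257,0],-3.2,0.05]], "newtons": 40}}

```text
time_s: 1.6
position: [0.5458, -0.1443, 0.2314]
tool_rot: [[0.942, 0.336, -0.0], [0.336, -0.942, -0.0], [-0.0, -0.0, -1.0]]
ft_force: [-0.4, -0.5, 0.5]
grip_width: 0.0502
gripper_force: 0.0
```

```bash
cat >> h.py <<'E'
def st():
    s=env.observe();print('t',s['time_s'],'p',np.round(s['position'],4),'R',np.round(s['tool_rot'],4).tolist(),'q',np.round(s['q'],1),'g',round(s['grip_width'],4),s['gripper_force'],'F',np.round(s['ft_force'],1));return s
def shift(target,s,yaw_to=None):
    R=np.array(s['tool_rot']);d=R.T@(np.array(target)-s['position'])
    print('shift',d.round(4),'yang',np.degrees(np.arctan2(R[1,1],R[0,1])).round(2))
E
python3 - <<'E'
from h import *
s=st();shift([.5465,-.143,.085],s)
w=cap('wrist');save(w,'w1.png')
P=w['P'];I=w['img'].astype(int)
m=(P[...,2]>.085)&(P[...,2]<.107)&(abs(P[...,0]-.546)<.04)&(abs(P[...,1]+.143)<.04)
q=P[m];print(m.sum(),(q.min(0)+q.max(0))/2,np.ptp(q,0)) if m.sum() else 0
E
```

```text
t 1.6 p [ 0.5458 -0.1443  0.2314] R [[0.9418, 0.3362, -0.0002], [0.3362, -0.9418, -0.0], [-0.0002, -0.0, -1.0]] q [-26.8  23.3  72.   -0.   84.8  43.5] g 0.0502 0.0 F [-0.4 -0.5  0.5]
shift [ 0.0012 -0.001   0.1464] yang -70.36
891 [ 0.54761858 -0.14419555  0.09408505] [0.02689898 0.02460885 0.01772258]
```

View pics/w1.png

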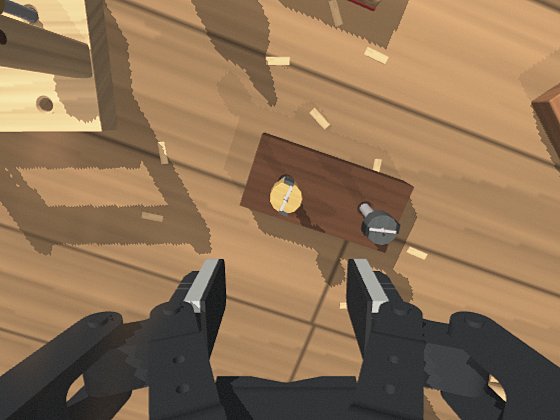

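The wrist view shows the gold head at (286,195), the dull bit at (380,225) and the empty hole at (45,103). Now I'll go down and grip.

Request:
{"api": "drive_tool", "payload": {"series": [[[0.001,0,0.04],0,0.05],[[0.001,0,0.08],0,0.05],[[0.001,0,0.11],0,0.05],[[0.001,0,0.13],0,0.05],[[0.001,0,0.146],0,0.05],[[0.001,0,0.146],0,0.05],[[0.001,0,0.146],0,0.05],[[0.001,0,0.146],0,0.015],[[0.001,0,0.146],0,0.015],[[0.001,0,0.146],0,0.015],[[0.001,0,0.146],0,0.015],[[0.001,0,0.146],0,0.015],[[0.001,0,0.146],0,0.015],[[0.001,0,0.146],0,0.015],[[0.001,0,0.146],0,0.015]], "newtons": 40}}

```text
time_s: 3.15
position: [0.548, -0.1432, 0.0865]
tool_rot: [[0.941, 0.338, 0.002], [0.338, -0.941, -0.001], [0.002, 0.002, -1.0]]
ft_force: [-0.9, 0.8, 6.0]
grip_width: 0.0235
gripper_force: 39.2
```

Request:
{"api": "drive_tool", "payload": {"series": [[[0,0,-0.01],0,0.015],[[0,0,-0.02],0,0.015],[[0,0,-0.03],0,0.015],[[0,0,-0.045],0,0.015],[[0,0,-0.065],0,0.015],[[0,0,-0.095],0,0.015],[[0,0,-0.13],0,0.015],[[0,0,-0.15],0,0.015],[[0,0,-0.15],0,0.015],[[0,0,-0.15],0,0.015]]}}

```text
time_s: 4.15
position: [0.5471, -0.1428, 0.235]
tool_rot: [[0.941, 0.338, -0.0], [0.338, -0.941, 0.0], [-0.0, -0.0, -1.0]]
ft_force: [1.0, -0.5, -1.3]
grip_width: 0.0233
gripper_force: 39.5
```

Run:
```python
from h import *
s=st();shift([.540,.082,.235],s)
w=cap('wrist');save(w,'w2.png')
a=cap('scene');b=cap('side')
tp=s['position']
im=[]
for n,d in(('sc',a),('sd',b)):
    uv=cv2.projectPoints(np.array([tp-[0,0,.05]]),cv2.Rodrigues(d['R'])[0],d['t'],d['K'],None)[0].ravel().astype(int)
    print(n,uv);u,v=uv
    im.append(cv2.resize(cv2.cvtColor(d['img'],cv2.COLOR_RGB2BGR)[max(v-50,0):v+50,max(u-50,0):u+50],(400,400),interpolation=cv2.INTER_NEAREST))
cv2.imwrite('pics/c2.png',np.hstack(im))
for d,n in((a,'sc'),(b,'sd'),(w,'wr')):
    p=d['P'].reshape(-1,3);m=(np.linalg.norm(p[:,:2]-tp[:2],axis=1)<.025)&(p[:,2]<tp[2]-.008)&(p[:,2]>tp[2]-.1)
    q=p[m];print(n,m.sum())
    for lo in np.arange(.14,.24,.012):
        k=q[(q[:,2]>=lo)&(q[:,2]<lo+.012)]
        if len(k): print('  ',round(lo,3),len(k),np.median(k,0).round(4),k[:,2].min().round(4))
```

```text
t 4.15 p [ 0.5471 -0.1428  0.235 ] R [[0.9412, 0.3379, -0.0004], [0.3379, -0.9412, 0.0001], [-0.0003, -0.0002, -1.0]] q [-26.6  23.2  71.4  -0.   85.4  43.6] g 0.0233 39.465391074861884 F [ 1.  -0.5 -1.3]
shift [ 6.930e-02 -2.139e-01  1.000e-04] yang -70.25
sc [242 153]
sd [313 229]
sc 76
   0.152 4 [ 0.5441 -0.1393  0.1607] 0.1593
   0.164 15 [ 0.5459 -0.1386  0.1684] 0.1642
   0.176 14 [ 0.5462 -0.1386  0.1811] 0.1767
   0.188 15 [ 0.5469 -0.1389  0.1934] 0.1893
   0.2 15 [ 0.5469 -0.1395  0.2061] 0.2008
   0.212 12 [ 0.5467 -0.139   0.2161] 0.2121
   0.224 1 [ 0.5484 -0.1365  0.2242] 0.2242
sd 77
   0.152 7 [ 0.5431 -0.1446  0.1618] 0.1587
   0.164 16 [ 0.5433 -0.1445  0.1715] 0.1641
   0.176 14 [ 0.5433 -0.1443  0.1828] 0.1767
   0.188 13 [ 0.5444 -0.146   0.1941] 0.1886
   0.2 15 [ 0.5439 -0.1451  0.2056] 0.2002
   0.212 12 [ 0.5442 -0.1446  0.2157] 0.2123
wr 441
   0.152 37 [ 0.5508 -0.1422  0.1618] 0.1581
   0.164 92 [ 0.551  -0.1422  0.1703] 0.1642
   0.176 107 [ 0.5509 -0.1416  0.1822] 0.1761
   0.188 135 [ 0.5511 -0.1421  0.1943] 0.1881
   0.2 70 [ 0.5506 -0.1406  0.2033] 0.2001
```

View pics/c2.png

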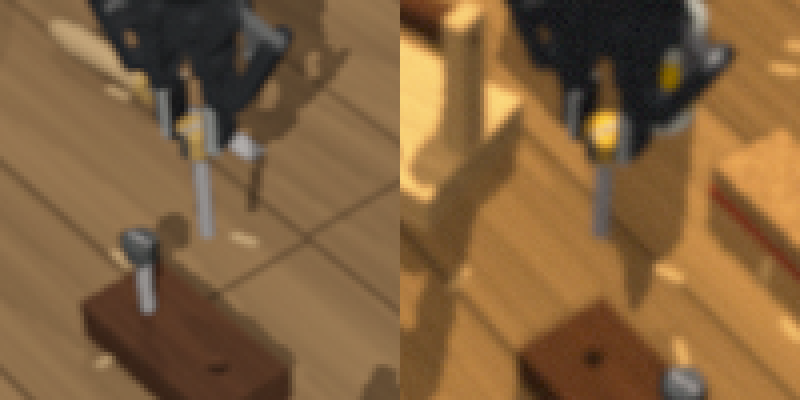

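The crops show the bit hanging vertical in the fingers, with its foot near z = 0.1585. So home is at TCP z ≈ 0.0845. Next I'll go over the slot.

Request:
{"api": "drive_tool", "payload": {"series": [[[0.014,-0.043,0],0,0.015],[[0.028,-0.086,0],0,0.015],[[0.042,-0.128,0],0,0.015],[[0.056,-0.171,0],0,0.015],[[0.07,-0.214,0],0,0.015],[[0.07,-0.214,0.03],0,0.015],[[0.07,-0.214,0.06],0,0.015],[[0.07,-0.214,0.09],0,0.015],[[0.07,-0.214,0.1],0,0.015],[[0.07,-0.214,0.1],0,0.015],[[0.07,-0.214,0.1],0,0.015]]}}

```text
time_s: 5.4
position: [0.5415, 0.082, 0.1362]
tool_rot: [[0.941, 0.338, 0.001], [0.338, -0.941, -0.0], [0.001, 0.0, -1.0]]
ft_force: [0.5, 1.0, -0.7]
grip_width: 0.0234
gripper_force: 39.5
```

Run:
```python
from h import *
s=st();tp=np.array(s['position']);ims=[]
for n in('scene','side','wrist'):
    d=cap(n)
    uv=cv2.projectPoints(np.array([[.54,.082,.034],[tp[0],tp[1],tp[2]-.0765]]),cv2.Rodrigues(d['R'])[0],d['t'],d['K'],None)[0].reshape(-1,2);print(n,uv.round(1).tolist())
    np.savez(n+'3.npz',**{k:d[k] for k in('P','K','R','t','img')})
    u,v=uv[0].astype(int);r=33 if n!='wrist' else 90
    u=min(max(u,r),560-r);v=min(max(v,r),420-r);print('crop origin',u-r,v-r,'scale',266/2/r)
    ims.append(cv2.resize(cv2.cvtColor(d['img'],cv2.COLOR_RGB2BGR)[v-r:v+r,u-r:u+r],(266,266),interpolation=cv2.INTER_NEAREST))
cv2.imwrite('pics/c3.png',cv2.resize(np.hstack(ims),None,fx=1,fy=1))
```

```text
t 5.4 p [0.5415 0.082  0.1362] R [[0.9413, 0.3376, 0.0013], [0.3376, -0.9413, -0.0001], [0.0012, 0.0005, -1.0]] q [-3.8 26.6 83.4  0.  69.9 66.5] g 0.0234 39.5305564063915 F [ 0.5  1.  -0.7]
scene [[302.7, 241.6], [302.5, 235.6]]
crop origin 269 208 scale 4.03030303030303
side [[260.1, 216.7], [260.2, 210.2]]
crop origin 227 183 scale 4.03030303030303
wrist [[283.7, 213.0], [284.4, 221.8]]
crop origin 193 123 scale 1.4777777777777779
```

View pics/c3.png

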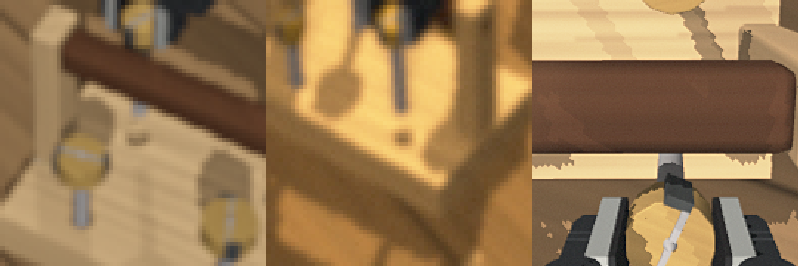

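Scene crop: the hole is at about pixel (303,242), with the shank directly above it. Side crop: the hole is at about (260.6,217), with the shank at 260. I'll refine both by centroid.

Run:
```python
from h import *
for n,(u,v),sv in(('scene',(303,242),(224,234)),('side',(260,217),(196,210))):
    d=np.load(n+'3.npz');I=d['img'].astype(float);g=I.mean(2)
    print(n,'hole gray');print(g[v-4:v+5,u-7:u+8].round().astype(int))
    sat=I[...,0]-I[...,2]
    print('shank R-B rows',sv);print(sat[sv[0]:sv[1]+1:2,u-7:u+8].round().astype(int))
    p=d['P'];m=(np.hypot(p[...,0]-.5415,p[...,1]-.082)<.02)&(p[...,2]>.05)&(p[...,2]<.118);q=p[m]
    for lo in(.058,.07,.085,.1):
        k=q[(q[:,2]>lo)&(q[:,2]<lo+.012)]; print(lo,len(k),np.median(k,0).round(4) if len(k) else '')
```

```text
scene hole gray
[[107 131 150 153 151 147 148 156 157 157 158 159 161 163 164]
 [112 133 151 153 153 155 158 160 156 155 156 156 158 159 160]
 [118 142 159 157 149 149 150 147 143 145 151 154 154 156 157]
 [124 150 166 159 140 130 134 129 122 130 144 150 151 152 154]
 [134 158 167 159 135 109 111 112 107 126 146 151 150 150 151]
 [140 158 163 160 145 122 114 119 132 149 159 158 155 153 153]
 [149 158 159 159 156 151 150 154 160 166 167 165 162 159 158]
 [143 157 158 157 158 158 159 160 164 166 168 167 167 165 163]
 [134 158 160 158 158 157 157 157 158 159 161 164 165 167 167]]
shank R-B rows (224, 234)
[[53 52 50 51 50 50 50 48 48 50 49 50 47 46 46]
 [47 48 49 51 51 52 51 50 51 51 52 53 51 48 47]
 [40 40 42 44 45 48 49 51 52 53 52 53 52 52 50]
 [58 51 45 41 41 39 42 43 45 45 49 51 53 53 53]
 [76 75 74 71 66 52 36 37 40 41 42 43 42 44 46]
 [70 74 74 75 74 55 16  3 14 37 53 48 42 40 40]]
0.058 9 [0.5406 0.0858 0.0656]
0.07 2 [0.5444 0.0846 0.0728]
0.085 0 
0.1 0 
side hole gray
[[189 192 193 197 195 196 192 188 187 188 190 190 192 189 187]
 [186 187 189 191 193 191 185 178 176 179 186 
[... 413 characters left out ...]
187 192 191 191 191 189 186 176 153 129 119]]
shank R-B rows (196, 210)
[[130 131 131 123 101  50  25  52  98 123 128 130 131 128 129]
 [128 127 131 128 111  56  22  46  92 124 132 132 129 127 129]
 [129 129 129 128 122  71  25  37  85 122 129 130 129 129 130]
 [128 130 131 128 118  78  29  33  82 121 130 127 129 128 130]
 [130 130 130 129 120  81  33  29  80 121 129 131 127 126 130]
 [131 130 129 128 122  88  37  26  73 122 129 131 130 128 131]
 [129 129 130 128 123  96  44  25  62 113 126 129 128 131 128]
 [128 130 129 130 129 116  78  59  86 118 128 130 129 130 130]]
0.058 5 [0.539  0.0807 0.0643]
0.07 10 [0.5397 0.0794 0.074 ]
0.085 15 [0.5393 0.0792 0.0906]
0.1 12 [0.5396 0.0794 0.1062]
```

The foot sits about (+0.4, +1.1) mm from the hole axis. I'll correct that while going down to just above the mouth.

Request:
{"api": "drive_tool", "payload": {"series": [[[-0.0005,0.001,0.005],0,0.015],[[-0.0005,0.001,0.01],0,0.015],[[-0.0005,0.001,0.015],0,0.015],[[-0.0005,0.001,0.015],0,0.015],[[-0.0005,0.001,0.015],0,0.015],[[-0.0005,0.001,0.015],0,0.015]]}}

```text
time_s: 6.15
position: [0.5409, 0.081, 0.1204]
tool_rot: [[0.941, 0.338, 0.0], [0.338, -0.941, 0.0], [0.0, 0.0, -1.0]]
ft_force: [0.1, 0.1, -0.4]
grip_width: 0.0233
gripper_force: 39.5
```

Run:
```python
from h import *
s=st();ims=[]
for n,u,v in(('scene',303,238),('side',260,214)):
    d=cap(n);ims.append(cv2.resize(cv2.cvtColor(d['img'],cv2.COLOR_RGB2BGR)[v-20:v+20,u-20:u+20],(400,400),interpolation=cv2.INTER_CUBIC))
cv2.imwrite('pics/c4.png',np.hstack(ims))
```

```text
t 6.15 p [0.5409 0.081  0.1204] R [[0.9412, 0.3379, 0.0002], [0.3379, -0.9412, 0.0], [0.0002, 0.0001, -1.0]] q [-3.9 27.6 84.7  0.  67.7 66.4] g 0.0233 39.53119780504142 F [ 0.1  0.1 -0.4]
```

View pics/c4.png

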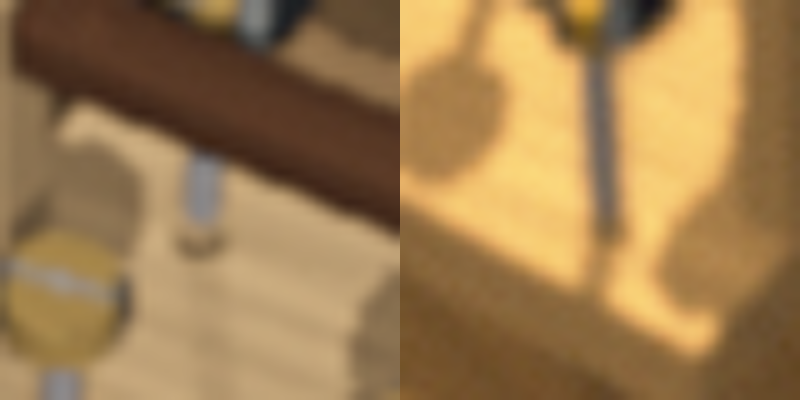

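Scene crop: the shank at x≈203 is over the hole at (201,243). Side crop: the foot at (607,230) is centred over the hole. The bit is aligned, so I'll start the insertion.

Request:
{"api": "drive_tool", "payload": {"series": [[[0,0,0.005],0,0.015],[[0,0,0.009],0,0.015],[[0,0,0.011],0,0.015],[[0,0,0.013],0,0.015],[[0,0,0.015],0,0.015],[[0,0,0.015],0,0.015]]}}

```text
time_s: 6.85
position: [0.5407, 0.081, 0.1051]
tool_rot: [[0.941, 0.338, -0.0], [0.338, -0.941, 0.0], [-0.0, -0.0, -1.0]]
ft_force: [-0.3, -0.2, -1.4]
grip_width: 0.0236
gripper_force: 39.5
```

Request:
{"api": "drive_tool", "payload": {"series": [[[0,0,0.004],0,0.015],[[0,0,0.008],0,0.015],[[0,0,0.012],0,0.015],[[0,0,0.015],0,0.015],[[0,0,0.018],0,0.015],[[0,0,0.019],0,0.015],[[0,0,0.019],0,0.015]]}}

```text
time_s: 7.55
position: [0.5411, 0.0811, 0.0867]
tool_rot: [[0.941, 0.338, 0.001], [0.338, -0.941, 0.0], [0.001, 0.0, -1.0]]
ft_force: [-0.6, 0.2, 2.2]
grip_width: 0.0234
gripper_force: 39.8
```

Request:
{"api": "drive_tool", "payload": {"series": [[[0,0,0],0,0.045],[[0,0,0],0,0.045],[[0,0,0],0,0.045],[[0,0,0],0,0.045],[[0,0,0],0,0.045],[[0,0,-0.02],0,0.045],[[0,0,-0.05],0,0.045],[[0,0,-0.09],0,0.045],[[0,0,-0.13],0,0.045],[[0,0,-0.15],0,0.045],[[0,0,-0.15],0,0.045]]}}

```text
time_s: 8.65
position: [0.5418, 0.081, 0.2393]
tool_rot: [[0.941, 0.338, 0.006], [0.338, -0.941, -0.0], [0.006, 0.002, -1.0]]
ft_force: [-0.2, -0.1, -0.9]
grip_width: 0.0449
gripper_force: 0.0
```

Run:
```python
from h import *
s=st()
w=cap('wrist');save(w,'w5.png');a=cap('scene');b=cap('side')
th=np.radians(19.8);Rz=np.array([[np.cos(th),-np.sin(th)],[np.sin(th),np.cos(th)]])
for n,d in(('w',w),('sc',a),('sd',b)):
    p=d['P'].reshape(-1,3)
    m=(p[:,2]>.146)&(p[:,2]<.157)&(np.hypot(p[:,0]-.5575,p[:,1]-.139)<.11)
    if m.sum()>20:
        r=cv2.minAreaRect((p[m][:,:2]*1000).astype(np.float32));print(n,'bar',[np.round(z,1) for z in r])
    for o in((-36,-48),(-36,48),(36,-48),(36,48)):
        c=np.array([.5575,.139])+Rz@np.array(o)/1000
        q=p[(np.hypot(*(p[:,:2]-c).T)<.021)&(p[:,2]>.06)&(p[:,2]<.12)]
        if len(q)>10: print(n,o,c.round(4),len(q),((q.min(0)+q.max(0))/2).round(4),'ztop',np.percentile(q[:,2],[50,90,98]).round(4))
t=.5575,.139
shift([*t,.23],s)
```

```text
t 8.65 p [0.5418 0.081  0.2393] R [[0.9411, 0.3379, 0.0061], [0.3379, -0.9412, -0.0004], [0.0056, 0.0024, -1.0]] q [-3.9 21.1 74.1  0.  84.5 66.4] g 0.0449 0.0 F [-0.2 -0.1 -0.9]
w bar [array([559.6, 137.2]), array([ 28. , 189.9]), np.float64(19.8)]
w (-36, -48) [0.5399 0.0816] 850 [0.541  0.0802 0.0925] ztop [0.0985 0.0995 0.1003]
w (-36, 48) [0.5074 0.172 ] 689 [0.5093 0.1702 0.081 ] ztop [0.0982 0.0994 0.1003]
w (36, -48) [0.6076 0.106 ] 1339 [0.6094 0.1044 0.0991] ztop [0.0985 0.0996 0.1004]
w (36, 48) [0.5751 0.1964] 1949 [0.577  0.1945 0.0918] ztop [0.0982 0.0993 0.1   ]
sc bar [array([558.1, 139.4]), array([ 29.9, 189.5]), np.float64(20.0)]
sc (-36, 48) [0.5074 0.172 ] 11 [0.5082 0.1735 0.0658] ztop [0.0644 0.0692 0.071 ]
sc (36, -48) [0.6076 0.106 ] 173 [0.607  0.1062 0.0821] ztop [0.0981 0.1011 0.1025]
sc (36, 48) [0.5751 0.1964] 205 [0.5755 0.1969 0.0821] ztop [0.0985 0.1014 0.1022]
sd bar [array([558.2, 138. ]), array([ 28.8, 190.5]), np.float64(19.7)]
sd (-36, -48) [0.5399 0.0816] 93 [0.5404 0.0807 0.0818] ztop [0.0965 0.1003 0.1013]
sd (-36, 48) [0.5074 0.172 ] 76 [0.5089 0.1696 0.0818] ztop [0.093  0.1004 0.1018]
sd (36, 48) [0.5751 0.1964] 30 [0.5692 0.1886 0.0767] ztop [0.0864 0.0924 0.0929]
shift [ 0.0343 -0.0493  0.0094] yang -70.25
```

View pics/w5.png

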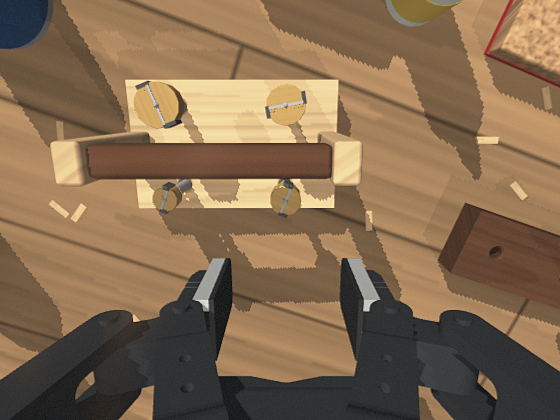

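The new bit's head is at the same height as the others, so it is fully home, and the stand has not moved. In the view the new bit is at (286,198) and the bar runs from (88,160) to (330,160). I'll turn 90° above the bar centre.

Request:
{"api": "drive_tool", "payload": {"series": [[[0.01,-0.015,0],-8,0.07],[[0.02,-0.03,0],-16,0.07],[[0.035,-0.049,0],-24,0.07],[[0.035,-0.049,0],-32,0.07],[[0.035,-0.049,0],-40,0.07],[[0.035,-0.049,0],-48,0.07],[[0.035,-0.049,0],-56,0.07],[[0.035,-0.049,0],-64,0.07],[[0.035,-0.049,0],-72,0.07],[[0.035,-0.049,0],-80,0.07],[[0.035,-0.049,0],-86,0.07],[[0.035,-0.049,0],-90,0.07],[[0.035,-0.049,0],-90,0.07],[[0.035,-0.049,0],-90,0.07],[[0.035,-0.049,0],-90,0.07],[[0.035,-0.049,0],-90,0.07]]}}

```text
time_s: 10.4
position: [0.5571, 0.1389, 0.2361]
tool_rot: [[-0.337, 0.941, -0.001], [0.941, 0.337, -0.0], [0.0, -0.0, -1.0]]
ft_force: [-0.1, -0.0, -0.4]
grip_width: 0.07
gripper_force: 0.0
```

Run:
```python
from h import *
s=st();shift([.5582,.1387,.121],s)
```

```text
t 10.4 p [0.5571 0.1389 0.2361] R [[-0.3371, 0.9415, -0.0005], [0.9415, 0.3371, -0.0], [0.0002, -0.0005, -1.0]] q [  2.2  24.1  69.8   0.   86.1 -17.5] g 0.07 0.0 F [-0.1 -0.  -0.4]
shift [-0.0006  0.001   0.1151] yang 19.7
```

Request:
{"api": "drive_tool", "payload": {"series": [[[0,0.001,0.04],0,0.07],[[0,0.001,0.08],0,0.07],[[0,0.001,0.1],0,0.07],[[0,0.001,0.115],0,0.07],[[0,0.001,0.115],0,0.07],[[0,0.001,0.115],0,0.07],[[0,0.001,0.115],0,0.012],[[0,0.001,0.115],0,0.012],[[0,0.001,0.115],0,0.012],[[0,0.001,0.115],0,0.012],[[0,0.001,0.115],0,0.012],[[0,0.001,0.115],0,0.012],[[0,0.001,0.115],0,0.012],[[0,0.001,0.115],0,0.012],[[0,0.001,0.115],0,0.012]], "newtons": 90}}

```text
time_s: 11.9
position: [0.559, 0.1395, 0.1221]
tool_rot: [[-0.338, 0.941, 0.003], [0.941, 0.338, 0.0], [-0.0, 0.003, -1.0]]
ft_force: [3.1, 1.9, 7.2]
grip_width: 0.0208
gripper_force: 89.2
```

Gripped. I'll lift gently.

Request:
{"api": "drive_tool", "payload": {"series": [[[0,0,-0.003],0,0.012],[[0,0,-0.008],0,0.012],[[0,0,-0.015],0,0.012],[[0,0,-0.023],0,0.012],[[0,0,-0.032],0,0.012],[[0,0,-0.041],0,0.012],[[0,0,-0.05],0,0.012],[[0,0,-0.059],0,0.012],[[0,0,-0.068],0,0.012],[[0,0,-0.077],0,0.012],[[0,0,-0.085],0,0.012],[[0,0,-0.092],0,0.012],[[0,0,-0.097],0,0.012],[[0,0,-0.1],0,0.012],[[0,0,-0.102],0,0.012],[[0,0,-0.102],0,0.012],[[0,0,-0.102],0,0.012],[[0,0,-0.102],0,0.012],[[0,0,-0.102],0,0.012],[[0,0,-0.102],0,0.012]]}}

```text
time_s: 13.9
position: [0.5581, 0.1393, 0.2232]
tool_rot: [[-0.338, 0.941, -0.0], [0.941, 0.338, 0.0], [0.0, -0.0, -1.0]]
ft_force: [-0.5, 0.4, -7.3]
grip_width: 0.0207
gripper_force: 88.3
```

Run:
```python
from h import *
s=st();print(np.abs(s['qvel']).max())
a=cap('scene');b=cap('side')
for n,d in(('sc',a),('sd',b)):
    p=d['P'].reshape(-1,3);near=np.hypot(p[:,0]-.558,p[:,1]-.139)<.12
    q=p[near&(p[:,2]>.122)&(p[:,2]<.15)]
    for _ in range(4):
        c=np.linalg.lstsq(np.c_[q[:,:2]-[.558,.139],np.ones(len(q))],q[:,2],rcond=None)[0]
        r=q[:,2]-np.c_[q[:,:2]-[.558,.139],np.ones(len(q))]@c;q=q[abs(r)<max(.002,1.5*r.std())]
    print(n,len(q),'slopes deg',np.degrees(c[:2]).round(2),'base top z',c[2].round(4))
save(a,'s6.png');save(b,'d6.png')
A,B=[cv2.cvtColor(d['img'],cv2.COLOR_RGB2BGR) for d in(a,b)]
cv2.imwrite('pics/f.png',np.hstack([cv2.resize(A[140:300,200:400],(400,320)),cv2.resize(B[90:330,190:490],(400,320))]))
```

```text
t 13.9 p [0.5581 0.1393 0.2232] R [[-0.3379, 0.9412, -0.0002], [0.9412, 0.3379, 0.0], [0.0001, -0.0002, -1.0]] q [  2.2  24.7  71.    0.   84.3 -17.5] g 0.0207 88.34927916526794 F [-0.5  0.4 -7.3]
0.06312217299324833
sc 1969 slopes deg [0.07 0.02] base top z 0.1364
sd 1275 slopes deg [0.04 0.12] base top z 0.1365
```

View pics/f.png

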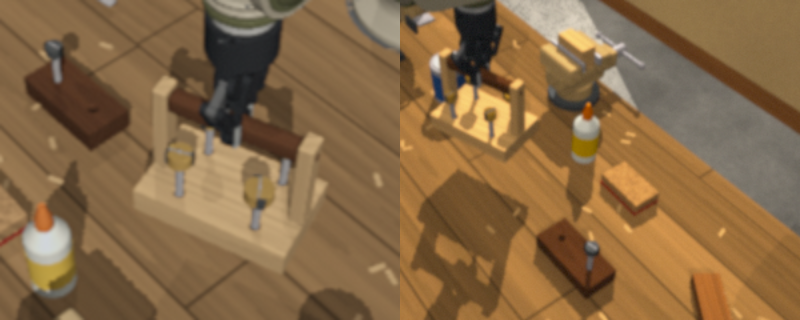

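The stand is held level, with its base top at 0.1365 (about 101 mm lifted). All four shanks are in their holes at about (180,190), (210,140), (257,215) and (283,170). The dull bit is still in the block. I'll let it settle briefly and hand in.

Request:
{"api": "drive_tool", "payload": {"series": [[[0,0,0],0,0.012],[[0,0,0],0,0.012],[[0,0,0],0,0.012],[[0,0,0],0,0.012],[[0,0,0],0,0.012]]}}

```text
time_s: 14.5
position: [0.5582, 0.1393, 0.2233]
tool_rot: [[-0.338, 0.941, -0.0], [0.941, 0.338, 0.0], [0.0, -0.0, -1.0]]
ft_force: [0.0, -0.3, -7.9]
grip_width: 0.0208
gripper_force: 88.4
```

```bash
python3 -c "
from h import *
st();print(env.close_job())"
```

```text
t 14.5 p [0.5582 0.1393 0.2233] R [[-0.3378, 0.9412, -0.0], [0.9412, 0.3378, 0.0], [0.0, -0.0, -1.0]] q [  2.2  24.7  71.    0.   84.3 -17.5] g 0.0208 88.3507490158081 F [ 0.  -0.3 -7.9]
the job is handed in; nothing more can be done
None
```

The reground bit is fully home in the stand, which is held still and level by its handle about 10 cm above the bench with all four bits in their holes; the job is handed in at 14.5 s, with no verdict returned.

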